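# Settle the rocking draining stand in its drip tray and stand the cup on it

### The job

The round draining stand rocks in its drip tray because its long foot is not in the tray's sump: turn it clockwise, seen from above, until the long foot drops in, all four feet touch and the stand is level and steady. Then stand the grey-white cup that is by itself near the front of the worktop upright on the stand beside the handle, and let go. Leave the polka-dot mug, the pot brush and the garlic where they are.

Things in the scene. Friction and masses are not known exactly. Their poses are not given: they have to be found in the camera images.
- stand: Loose dark wood draining stand, 0.5-0.8 kg: round board 192 mm across, 8 mm thick, on 4 feet 70 mm from its axis. Origin on the axis, level with the ends of the 3 short feet; z up, board top z = 38 mm, long foot at +x. Starts in the tray tilted 3-4 deg, origin 3.5 mm above the tray floor, rocking on long and opposite foot. Settled: level, origin at the tray floor.
- stand_handle (a point): Centre of the stand's bar handle, 75 mm above the stand's origin, on its axis. The bar is 70 mm long (along y), 12 mm wide (x), 14 mm high, on two thin posts 28 mm either side of the centre; 30 mm free beneath it. A firm grip here keeps the stand from dropping or rocking; straddled loosely it can be turned and is free to drop.
- stand_long_foot (a point): Round end of the stand's long foot (14 mm across, 7 mm longer than the others). Turning the stand clockwise from above (yaw decreasing) by 28 to 75 deg, differing each time, brings it over the tray's sump, into which it falls by the stand's weight. The sump's side then blocks further turning.
- tray_floor (a point): Centre of the raised floor of the fixed round white drip tray (186 mm across, rim 24 mm high), 11 mm above the worktop. The rim keeps the feet in with about 6 mm of play. The sump is one pocket in the floor, 7 mm deep, 26 mm wide along the circle of the feet, reaching from 55 mm radius to the rim. It is hidden by the stand; this point's axes do not tell its bearing.
- cup: Loose plain grey-white ribbed cup without handle, 0.1-0.16 kg, alone at the right front (two like it at the far right stay there). 66 mm across the rim, 40 mm across the foot, 63 mm high, 45 mm above its foot about 60 mm across. Origin: centre of its underside, z up. It fits on the board beside the handle, e.g. 58 mm from the axis on the stand's +x or -x side.
- mug: Bystander: white mug with dots, 82 x 117 x 91 mm, upright; origin at the centre of its underside. Leave alone.
- pot_brush: Bystander: wooden pot brush, 58 mm across, 87 mm high; origin at the centre of its underside. Leave alone.
- garlic: Bystander: garlic bulb, 56 mm; origin at the centre of its underside. Leave alone.

How it is judged:
On the way, in this order (a step that is already met when the one before it is completed fails the run):
1. the stand sits level in the tray, its long foot in the sump (angle between stand's own z axis and vertical below 0.025 rad and z of stand in the frame of tray_floor below 0.002 m and horizontal distance between stand and tray_floor below 0.012 m), for 0.3 s.
2. the cup stands upright on the settled stand (all of step 1 and angle between cup's own z axis and vertical below 0.06 rad and horizontal distance between cup and stand below 0.08 m and z of cup in the frame of stand between 0.034 and 0.043 m), for 0.2 s.
At the end, for the whole second after the job is handed in: The stand is in the tray (axis within 12 mm of the tray's), tilted less than 0.025 rad, with its origin less than 2 mm above the tray floor; the cup stands on its board, tilted less than 0.06 rad, within 80 mm of its axis; both are at rest and released (all of step 2 and linear speed of each of cup, stand below 0.02 m/s); the robot touches nothing.
It fails at once if the stand is tipped by more than 0.35 rad (angle between stand's own z axis and vertical above 0.35 rad).
It fails at once if the mug, the pot brush or the garlic is moved by more than 40 mm (distance of any of mug, pot_brush, garlic from where it was at the start of the episode above 0.04 m).
It also fails if it takes over 51 s, if anything falls off the work surface, if the arm or the gripper's body presses on something with over 40 N, if the wrist force passes 120 N, or if a joint passes its speed limit or range.

### The arm

A 6-joint arm with a two-finger parallel gripper is mounted at the origin on a cart in front of the work surface, level with it; the furniture and walls round the work are solid. World frame = base frame: x ahead of the robot, y to its left, z up, the work surface at z = 0. Lengths are in m, angles in rad, forces in N, time in s.
With the tool pointing down it reaches from about 0.25 to 0.85 m from the base axis. Payload 12.5 kg.
Tool frame: the origin (TCP) lies midway between the tips of the shut fingers; the grasp point (between the pads) lies 19 mm behind it; x points along the fingers, y is the direction in which the jaws open and shut, and the axes are right-handed (so a half turn about x gives the same grasp; the last joint's range is limited). The gripper opens to 93 mm and grips with 3 to 60 N. Pads are 15 mm wide; open, the fingers measure 128 mm over their backs; the gripper's body (75 mm by 188 mm) begins 65 mm behind the grasp point.
Start: joints at [-1.382, 0.351, 1.652, -0, 1.139, -0.085], TCP at [0.149, -0.529, 0.219] pointing down, gripper open.
Joint ranges: [-2.75, 2.75], [-0.79, 2.1], [0.01, 2.65], [-1.57, 4.71], [0.07, 3.14], [-2.87, 2.87]. Speed limits (rad/s): [2.22, 2.22, 2.79, 3.14, 3.14, 3.14].

### API

Orientations are given as a rotation vector (axis times angle).
In Python, from plant import bot gives the robot as it stands. Calls block until the motion is done:
- bot.reach(position, orientation): joint-space move of the TCP to a pose.
- bot.move_linear(position, orientation=None, rate=0.15): straight line of the TCP; orientation=None keeps the orientation; rate is the mean speed in m/s.
- bot.goto_joints(angles): joint-space move.
- bot.set_gripper(opening, grasp_force=None): finger opening in m; grasp_force is the grip in N (None keeps the last); returns when the fingers have stopped.
- bot.pause(seconds).
- bot.inverse_kinematics(position, orientation): joint angles nearest the present ones, or None.
- bot.camera(name): name is "scene" or "top"; returns the picture (480x640x3 uint8, red, green, blue); there is no depth.
- bot.camera_params(name): a dict with "fx", "fy", "cx", "cy" (pixels), "R" (3x3) and "t" (3): a world point X has camera coordinates R X + t. Camera axes: x right, y down, z forward; pixel columns grow to the right and rows downward; lengths in m; the calibration is good to about 2 mm. A picture is of the moment at which its call begins. camera_params takes no time and is no camera call.
A pose or a line that the arm cannot do raises bot.PlanningError and nothing moves.
- bot.hand_in(): hands the job in, once; it reports no verdict.
Readings, each from a call of its own:
- bot.current_time_s(): time.
- bot.current_joint_positions(): joint angles.
- bot.current_joint_velocities(): joint speeds.
- bot.current_tau(): joint torques, N m.
- bot.current_eef_pos(): TCP position.
- bot.current_tool_rot(): TCP orientation.
- bot.current_force(): force on the tool from outside, world axes, zero at the start.
- bot.current_ft_torque(): the same for the moment, N m.
- bot.current_finger_gap(): finger opening in m.
Only numpy, scipy, OpenCV 4.12 (cv2) and the standard library are available. Lean on these libraries where they do the work, as an engineer would, in place of code of your own. Each camera call takes 0.05 s, during which the arm holds its last target.

## Working session

There is one attempt and no reset: what is moved stays moved. The work goes in short steps, each a Python script; the robot and the scene stay as the last script left them, time stands still between calls to the robot, and variables do not carry over. Pictures are saved under pics/ and viewed, and the job is handed in when it is done.

```bash
ls; mkdir -p pics
python3 - <<'E'
from plant import bot
import cv2
for n in("scene","top"):
    cv2.imwrite(f"pics/{n}0.png",bot.camera(n)[:,:,::-1]); print(n,bot.camera_params(n))
print(bot.current_time_s(),bot.current_tool_rot(),bot.current_finger_gap())
E
```

```text
pics
scene {'fx': 528.0983158248455, 'fy': 528.0983158248455, 'cx': 323.0654162612878, 'cy': 245.6041696765792, 'R': array([[-0.86917052, -0.4940005 ,  0.02249674],
       [-0.31420865,  0.51656202, -0.79651529],
       [ 0.38185799, -0.69937628, -0.60419971]]), 't': array([0.52450536, 0.23130314, 1.04374873])}
top {'fx': 502.2692105896857, 'fy': 502.2692105896857, 'cx': 319.10510275355944, 'cy': 243.03718513938094, 'R': array([[-0.00672547, -0.99989575, -0.01277687],
       [-0.9957083 ,  0.0078756 , -0.09221144],
       [ 0.09230245,  0.01210187, -0.99565747]]), 't': array([0.01067886, 0.58113619, 1.14278682])}
0.1 [ 2.07533146  0.28694857 -2.07541841] 0.09298977516918357
```

View pics/scene0.png

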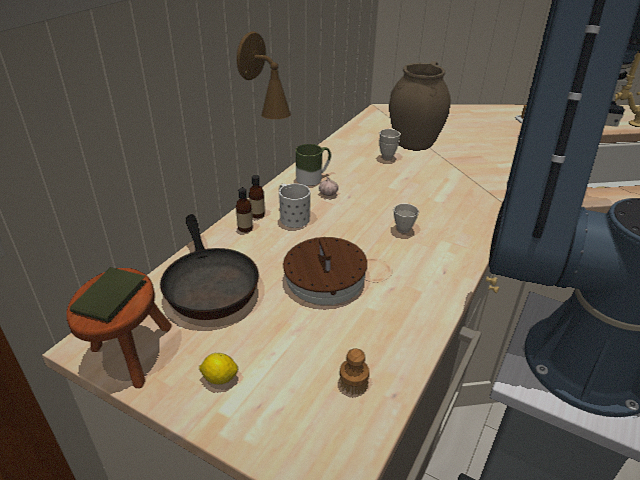

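View pics/top0.png

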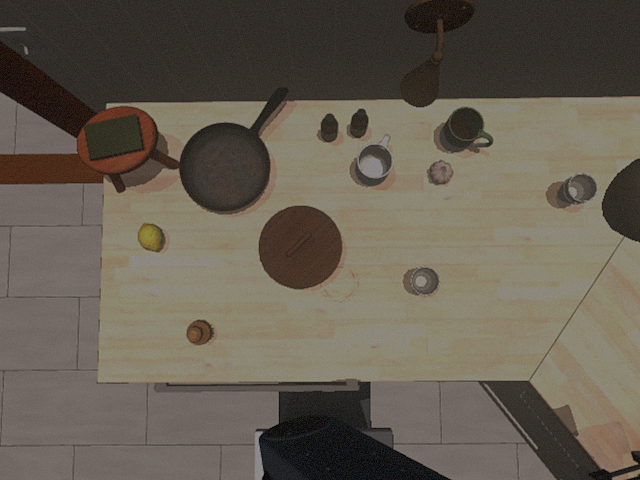

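The top view shows the stand at about (301,247), with its bar running from (288,256) to (313,234). The cup is at (424,281), the mug at (374,163), the garlic at (440,172) and the brush at (199,332). I'll zoom in to measure.

```bash
cat > h.py <<'E'
import numpy as np,cv2
from plant import bot
from scipy.spatial.transform import Rotation as Ro
def ray(n,u,v,z):
    p=bot.camera_params(n);d=p["R"].T@np.array([(u-p["cx"])/p["fx"],(v-p["cy"])/p["fy"],1]);c=-p["R"].T@p["t"]
    return c+d*(z-c[2])/d[2]
def proj(n,X):
    p=bot.camera_params(n);c=p["R"]@np.array(X)+p["t"];return np.array([p["fx"]*c[0]/c[2]+p["cx"],p["fy"]*c[1]/c[2]+p["cy"]])
def down(a): # jaw (tool y) direction at yaw a in the world, tool x down
    y=np.array([np.cos(a),np.sin(a),0]);x=np.array([0,0,-1.]);return Ro.from_matrix(np.c_[x,y,np.cross(x,y)]).as_rotvec()
def crop(n,im,c,w,k,f):
    x,y=c;s=im[y-w*3//4:y+w*3//4,x-w:x+w];cv2.imwrite(f,cv2.resize(s,None,fx=k,fy=k,interpolation=cv2.INTER_CUBIC))
E
python3 - <<'E'
from h import *
a=cv2.imread("pics/top0.png");b=cv2.imread("pics/scene0.png")
A=[cv2.resize(im[y-45:y+45,x-60:x+60],None,fx=3.3,fy=3.3,interpolation=cv2.INTER_CUBIC) for im,x,y in((a,301,247),(a,424,281),(b,325,265),(b,405,220))]
cv2.imwrite("pics/z0.png",np.vstack([np.hstack(A[:2]),np.hstack(A[2:])]))
print(A[0].shape)
R=Ro.from_rotvec(bot.current_tool_rot()).as_matrix();print(R.round(2))
print(ray("top",301,247,.05),ray("top",288,256,.09),ray("top",313,234,.09),ray("top",424,281,.06),ray("top",420,282,0))
E
```

```text
(297, 396, 3)
[[-0.    0.27 -0.96]
 [ 0.   -0.96 -0.27]
 [-1.   -0.   -0.  ]]
[0.57030402 0.04752675 0.05      ] [0.54726289 0.07426241 0.09      ] [0.59548505 0.01899832 0.09      ] [ 0.49083574 -0.22848262  0.06      ] [ 0.48948163 -0.23071293  0.        ]
```

View pics/z0.png

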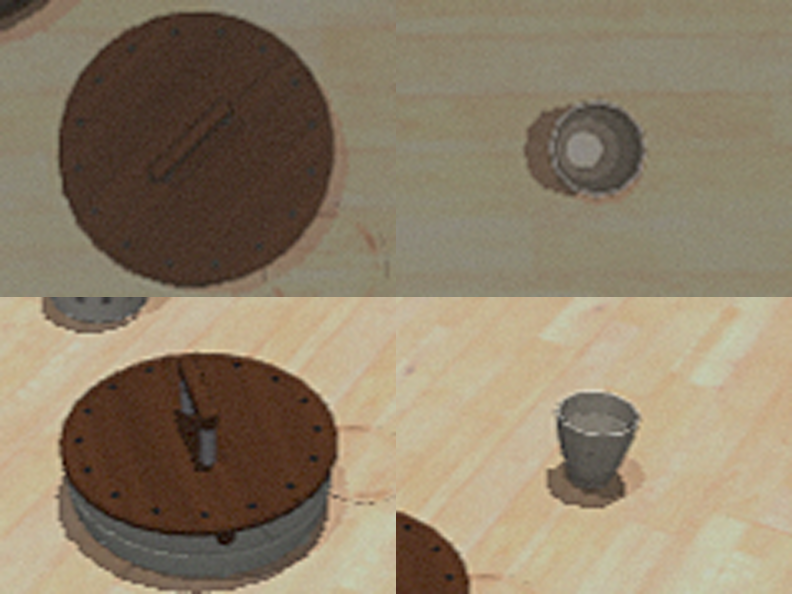

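Run:
```python
from h import *
e1=ray("top",288,256.8,.0935);e2=ray("top",311.6,234.7,.0935);print(e1,e2,(e1+e2)/2,np.degrees(np.arctan2(*(e2-e1)[1::-1])),np.linalg.norm(e1-e2))
bc=ray("top",300.5,247.3,.0525);print("board",bc)
m=(e1+e2)/2
print("scene proj bar",[proj("scene",x).round(1) for x in(e1,e2,bc)])
# cup: rim ellipse centre
u=424
print("cup rim", ray("top",364+(598-396)/3.3,236+148/3.3,.063),"inner bottom",ray("top",364+(584-396)/3.3,236+149/3.3,.006))
print("scene rim",ray("scene",345+202/3.3,175+(416-297)/3.3,.063))
c=ray("top",364+(598-396)/3.3,236+148/3.3,.063)
for al in (18,-47,-60,-80,-95,-110):
  for k in(0,180):
    for p in((m[0],m[1],.07),(c[0],c[1],.03)):
        q=bot.inverse_kinematics(p,down(np.radians(al+k)));print(al+k,p[2],None if q is None else np.round(q,2))
```

```text
[0.54527082 0.07400367 0.0935    ] [0.59357288 0.02200203 0.0935    ] [0.56942185 0.04800285 0.0935    ] -47.112327476680555 0.07097364748477014
board [0.56941481 0.04854715 0.0525    ]
scene proj bar [array([330.5, 256.6]), array([323. , 237.5]), array([326.1, 261.4])]
cup rim [ 0.49110798 -0.23060823  0.063     ] inner bottom [ 0.49137035 -0.23191141  0.006     ]
scene rim [ 0.48827603 -0.22446449  0.063     ]
18 0.07 [ 0.    0.58  1.71  0.    0.85 -0.31]
18 0.03 [-0.52  0.6   1.8  -0.    0.74 -0.84]
198 0.07 [ 0.    0.58  1.71 -0.    0.85  2.83]
198 0.03 [-0.52  0.6   1.8  -0.    0.74  2.3 ]
-47 0.07 [ 0.    0.58  1.71 -0.    0.85  0.82]
-47 0.03 [-0.52  0.6   1.8  -0.    0.74  0.3 ]
133 0.07 [ 0.    0.58  1.71 -0.    0.85 -2.32]
133 0.03 [-0.52  0.6   1.8  -0.    0.74 -2.85]
-60 0.07 [ 0.    0.58  1.71 -0.    0.85  1.05]
-60 0.03 [-0.52  0.6   1.8  -0.    0.74  0.52]
120 0.07 [ 0.    0.58  1.71 -0.    0.85 -2.09]
120 0.03 [-0.52  0.6   1.8  -0.    0.74 -2.62]
-80 0.07 [ 0.    0.58  1.71 -0.    0.85  1.4 ]
-80 0.03 [-0.52  0.6   1.8  -0.    0.74  0.87]
100 0.07 [ 0.    0.58  1.71 -0.    0.85 -1.74]
100 0.03 [-0.52  0.6   1.8   0.    0.74 -2.27]
-95 0.07 [ 0.    0.58  1.71 -0.    0.85  1.66]
-95 0.03 [-0.52  0.6   1.8  -0.    0.74  1.13]
85 0.07 [ 0.    0.58  1.71 -0.    0.85 -1.48]
85 0.03 [-0.52  0.6   1.8  -0.    0.74 -2.01]
-110 0.07 [0.   0.58 1.71 0.   0.85 1.92]
-110 0.03 [-0.52  0.6   1.8   0.    0.74  1.4 ]
70 0.07 [ 0.    0.58  1.71 -0.    0.85 -1.22]
70 0.03 [-0.52  0.6   1.8   0.    0.74 -1.75]
```

Run:
```python
from h import *
x,y=.5694,.0483
o=down(np.radians(13))
bot.reach([x,y,.17],o); bot.set_gripper(.040,5)
bot.move_linear([x,y,.071],rate=.15)
f0=bot.current_force();t0=bot.current_ft_torque();print(bot.current_time_s(),f0.round(1) if hasattr(f0,'round') else f0,t0,bot.current_finger_gap())
q=np.array(bot.current_joint_positions())
for i in range(8):
    q[5]+=np.radians(4.5); bot.goto_joints(q); print(i,round(bot.current_time_s(),2),np.degrees(q[5]).round(1),np.round(bot.current_force(),1),np.round(bot.current_ft_torque(),3))
for n in("scene","top"): cv2.imwrite(f"pics/{n}1.png",bot.camera(n)[:,:,::-1])
a=cv2.imread("pics/scene1.png")[190:325,235:415]; b=cv2.imread("pics/top1.png")[180:315,211:391]
cv2.imwrite("pics/z1.png",cv2.resize(np.hstack([a,b]),None,fx=2.2,fy=2.2,interpolation=2))
```

```text
4.4333 [-0.2  0.5  0.3] [-0.0413919  -0.07505204 -0.07606412] 0.040304109908448044
0 4.68 -8.3 [ 0.3 -0.3 -0.9] [ 0.004 -0.097  0.073]
1 4.93 -3.8 [ 0.3 -0.7 -1. ] [ 0.038 -0.121  0.013]
2 5.18 0.7 [1.4 1.1 1.3] [ 0.15  -0.289  0.022]
3 5.43 5.2 [1.6 0.5 1.5] [ 0.092 -0.37   0.03 ]
4 5.68 9.7 [1.2 1.3 1.7] [ 0.065 -0.328  0.006]
5 5.93 14.2 [ 0.3 -0.   0.1] [ 0.011 -0.06  -0.004]
6 6.18 18.7 [-0.4  0.7  0.3] [-0.082 -0.027 -0.033]
7 6.43 23.2 [-0.6  0.3  0.6] [-0.051 -0.047 -0.04 ]
```

View pics/z1.png

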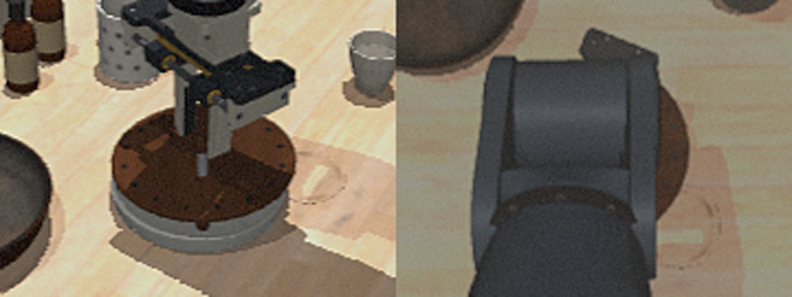

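The stand seems to turn with little force. A dark foot at about (328,292) in the scene view hasn't visibly moved, so I'll keep turning and watch the torque.

```bash
cat > turn.py <<'E'
from h import *
import sys
tag,n=sys.argv[1],int(sys.argv[2])
q=np.array(bot.current_joint_positions());P=[]
for i in range(n):
    q[5]+=np.radians(3); bot.goto_joints(q); P.append(bot.camera("scene")[:,:,::-1]);T=bot.current_ft_torque(); print(i,round(bot.current_time_s(),2),np.degrees(q[5]).round(1),np.round(bot.current_force(),1),np.round(T,3))
    if abs(T[2])>.35: print("block");break
S=[cv2.resize(p[215:315,270:380],None,fx=1.8,fy=1.8,interpolation=2) for p in P]
while len(S)%4: S.append(S[0]*0)
cv2.imwrite(f"pics/t{tag}.png",np.vstack([np.hstack(S[i:i+4]) for i in range(0,len(S),4)]))
E
python3 turn.py a 8
```

```text
0 6.83 26.0 [-0.  -0.7 -0.4] [-0.126  0.071  0.038]
1 7.13 29.0 [ 0.9  0.4 -0.2] [-0.095 -0.043  0.018]
2 7.43 32.0 [ 0.  -0.1  0.7] [-0.04  -0.043  0.031]
3 7.73 35.0 [-0.   0.1 -0.6] [-0.044 -0.09   0.008]
4 8.03 38.0 [-0.  -0.  -0.5] [-0.027 -0.066 -0.013]
5 8.33 41.0 [0.5 0.1 0.8] [-0.043 -0.088 -0.055]
6 8.63 44.0 [-0.1  0.1  0.2] [-0.063 -0.091  0.041]
7 8.93 47.0 [0.8 0.5 0.9] [-0.04  -0.113 -0.006]
```

View pics/ta.png

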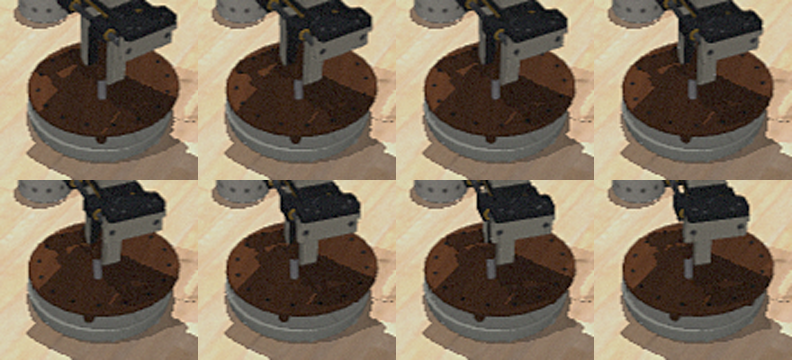

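It is turning: the visible foot moves left from frame to frame. The settling point isn't reached yet, so I'll continue.

```bash
python3 turn.py b 8
```

```text
0 9.23 49.9 [ 0.3  0.1 -0.1] [-0.054 -0.063  0.005]
1 9.53 52.9 [ 1.1 -1.3  0.5] [-0.008 -0.069  0.029]
2 9.83 55.9 [-0.3 -0.8 -0.2] [-0.053 -0.037 -0.007]
3 10.13 58.9 [-0.6 -0.3 -0.9] [-0.081 -0.036  0.038]
4 10.43 61.9 [ 0.2  0.  -0.4] [-0.055  0.021 -0.01 ]
5 10.73 64.9 [ 0.3  0.6 -0.4] [-0.072 -0.139  0.011]
6 11.03 67.9 [1.  0.5 0.1] [-0.068  0.035 -0.013]
7 11.33 70.9 [ 0.5 -0.6  0.3] [-0.062  0.036  0.018]
```

View pics/tb.png

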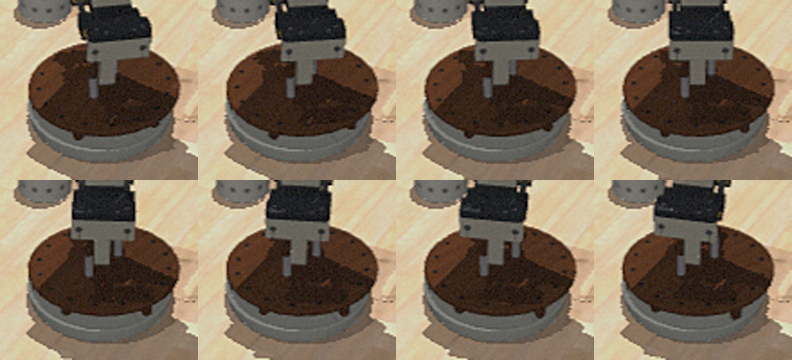

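```bash
python3 turn.py c 8
```

```text
0 11.63 73.7 [0.  0.2 0.8] [ 0.079  0.113 -0.038]
1 11.93 76.7 [-3.5  1.6  0.8] [0.258 0.562 0.066]
2 12.23 79.7 [-2.  -0.1 -1.1] [0.097 0.284 0.023]
3 12.53 82.7 [-0.4  0.1  0.1] [ 0.084  0.038 -0.03 ]
4 12.83 85.7 [ 0.6  1.  -0. ] [ 0.006 -0.045  0.022]
5 13.13 88.7 [-2.4 -4.4  3.1] [-0.727  0.379  0.343]
6 13.43 91.7 [ -8.  -11.1   7.8] [-1.909  1.311  1.182]
block
```

View pics/tc.png

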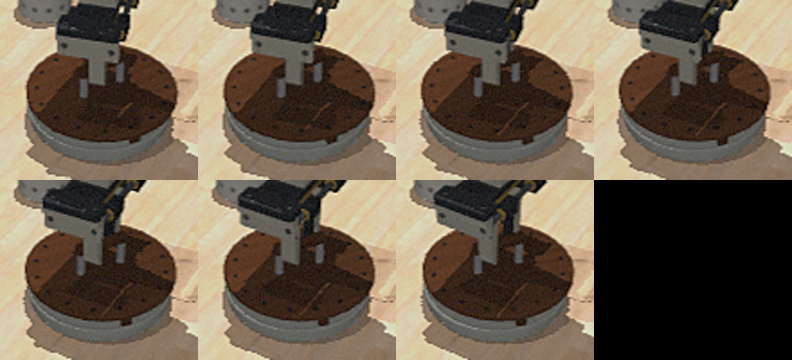

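At about q6 = 74° the stand dropped. The board sits lower in these frames, and the turn then became blocked with the torque rising to 1.2 Nm. I'll back off, lift clear and check.

Run:
```python
from h import *
q=np.array(bot.current_joint_positions());q[5]-=np.radians(22);bot.goto_joints(q)
print(np.round(bot.current_force(),1),np.round(bot.current_ft_torque(),2))
p=bot.current_eef_pos();bot.move_linear([p[0],p[1],.16],rate=.2)
c=[.4908,-.2300]
bot.set_gripper(.093)
bot.reach([c[0],c[1],.15],down(np.radians(-60)))
for n in("scene","top"): cv2.imwrite(f"pics/{n}2.png",bot.camera(n)[:,:,::-1])
a=cv2.imread("pics/scene2.png")[190:340,235:435]; b=cv2.imread("pics/top2.png")[172:322,200:400]
cv2.imwrite("pics/z2.png",cv2.resize(np.hstack([a,b]),None,fx=2,fy=2,interpolation=2))
print(bot.current_time_s())
```

```text
[0.2 0.3 0. ] [-0.   -0.02 -0.03]
16.675
```

View pics/z2.png

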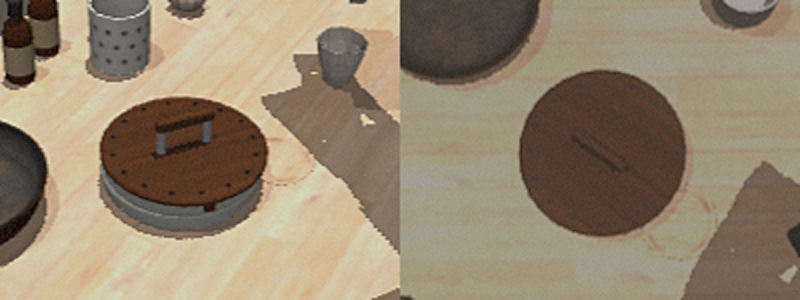

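View pics/top2.png

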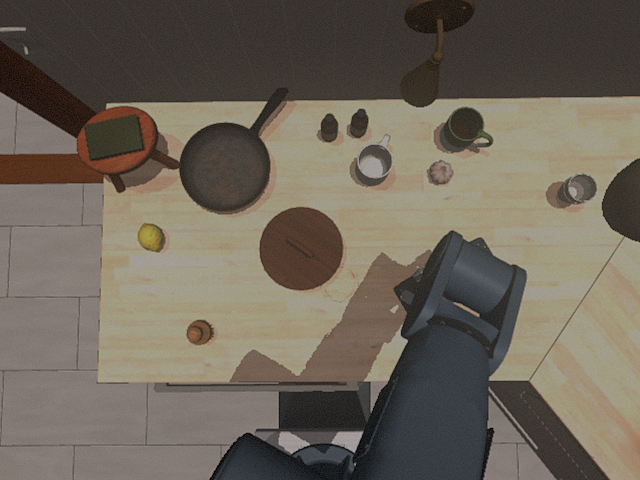

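View pics/scene2.png

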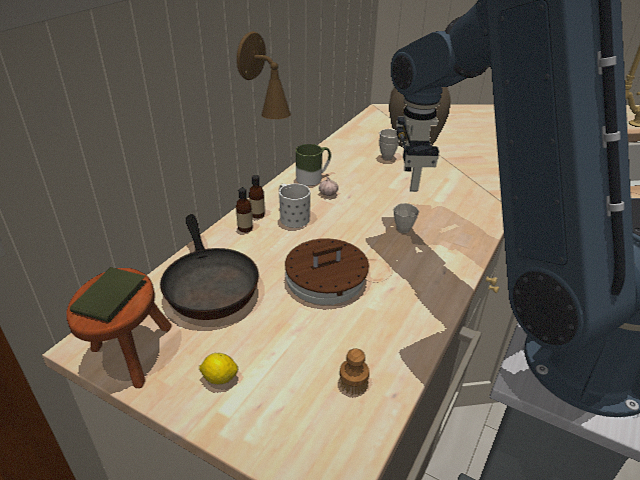

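Run:
```python
from h import *
out=[]
im=cv2.imread("pics/top2.png")
h=cv2.GaussianBlur(im,(3,3),0)[:,:,0].astype(int)
m=(cv2.GaussianBlur(im,(5,5),0)[:,:,2]<105).astype(np.uint8); 
n,l,s,c=cv2.connectedComponentsWithStats(m[195:300,250:352]);k=l[50,50];print(s[k],c[k]+[250,195])
C=ray("top",*(c[k]+[250,195]),.047);print("centre",C)
def circ(C,r,z,nz=(0,0,1)): 
    a=np.linspace(0,2*np.pi,200);return [(C[0]+r*np.cos(t),C[1]+r*np.sin(t),z) for t in a]
for name,(x0,y0) in (("scene",(260,215)),("top",(235,190))):
    im=cv2.imread(f"pics/{name}2.png")[y0:y0+110,x0:x0+130];im=cv2.resize(im,None,fx=3,fy=3,interpolation=2)
    for r,z,col in((.096,.049,(0,255,0)),):
        for X in circ(C,r,z): 
            u=(proj(name,X)-[x0,y0]+.5)*3-.5;cv2.circle(im,tuple(np.int32(u.round())),0,col,-1)
    out.append(im)
cv2.imwrite("pics/ov2.png",np.hstack(out))
```

```text
[  10   13   83   82 5354] [300.6580127  248.31471797]
centre [0.56754709 0.04846493 0.047     ]
```

View pics/ov2.png

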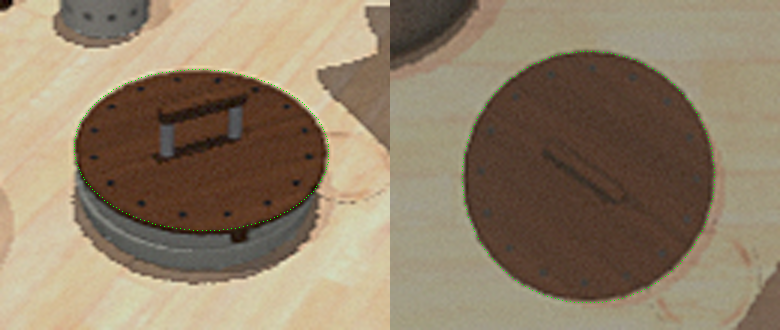

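The level-board circle at z = 0.049 matches the outline in both views, so the stand has settled. Next I'll check the cup position and bar angle by overlay.

Run:
```python
from h import *
C=np.array([.5675,.0485]);c=np.array([.491,-.2305]);out=[]
for f,name,(x0,y0) in (("scene0","scene",(370,195)),("top0","top",(390,255)),("scene2","scene",(290,230)),("top2","top",(265,220))):
    im=cv2.imread(f"pics/{f}.png")[y0:y0+55,x0:x0+70];im=cv2.resize(im,None,fx=5.5,fy=5.5,interpolation=2)
    def put(X,col):
        u=(proj(name,X)-[x0,y0]+.5)*5.5-.5;cv2.circle(im,tuple(np.int32(u.round())),1,col,-1)
    for t in np.linspace(0,6.28,60):
        put((*(c+.033*np.array([np.cos(t),np.sin(t)])),.063),(0,255,0));put((*(c+.020*np.array([np.cos(t),np.sin(t)])),.0),(0,0,255))
    a=np.radians(59);d=np.array([np.cos(a),np.sin(a)]);n=np.array([-d[1],d[0]])
    for s in np.linspace(-.035,.035,30):
        for k in(-.006,.006): put((*(C+d*s+n*k),.093),(0,255,255))
    out.append(im)
cv2.imwrite("pics/ov3.png",np.vstack([np.hstack(out[:2]),np.hstack(out[2:])]))
```

```text
(no output)
```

View pics/ov3.png

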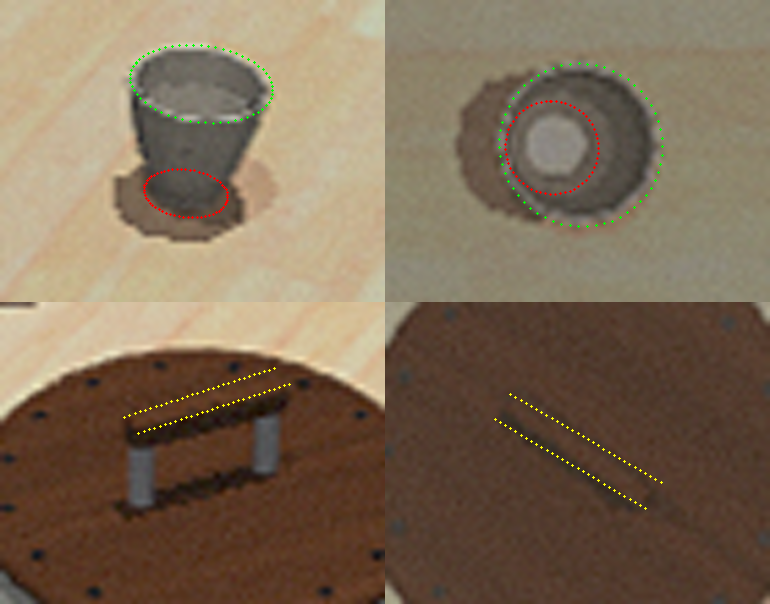

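Run:
```python
from h import *
c=[.4905,-.230]
bot.move_linear([*c,.026],rate=.12)
bot.set_gripper(.045,12)
z=bot.current_eef_pos()[2];print(bot.current_finger_gap(),z,np.round(bot.current_force(),1))
f0=np.array(bot.current_force())
bot.move_linear([*c,.19],rate=.15)
print(bot.current_finger_gap(),(np.array(bot.current_force())-f0).round(1))
bot.reach([.517,.077,.19],down(np.radians(60)))
bot.pause(.2)
cv2.imwrite("pics/scene3.png",bot.camera("scene")[:,:,::-1]);print(bot.current_finger_gap(),bot.current_time_s())
```

```text
0.06358164224152456 0.026142689253452835 [ 0.5 -1.3  0.8]
0.06381666585771388 [-0.9  2.  -1.3]
0.06399353798125912 21.2917
```

View pics/scene3.png

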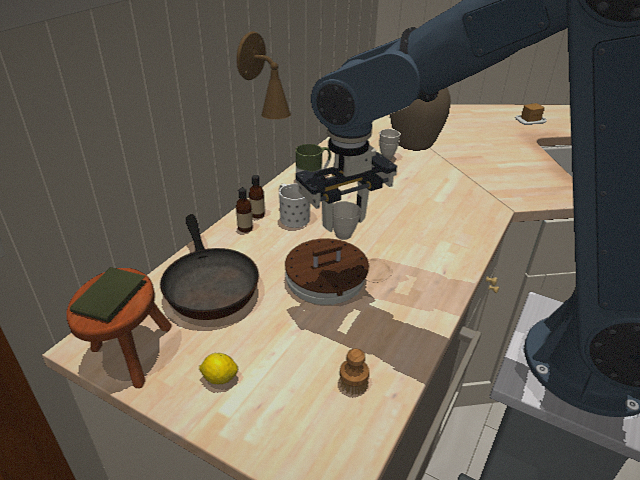

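The cup is held upright at about (345,220). I'll lower it, feeling for contact.

Run:
```python
from h import *
bot.move_linear([.517,.077,.082],rate=.12); bot.pause(.2)
f0=np.mean([np.array(bot.current_force()) for _ in range(5)],0);z=.082
while z>.0725:
    z-=.001; bot.move_linear([.517,.077,z],rate=.03); f=np.array(bot.current_force())-f0
    print(round(z,4),f.round(1),round(bot.current_finger_gap(),4))
    if f[2]>3: break
cv2.imwrite("pics/scene4.png",bot.camera("scene")[:,:,::-1]);print(bot.current_time_s())
im=cv2.imread("pics/scene4.png")[175:325,240:440];cv2.imwrite("pics/z4.png",cv2.resize(im,None,fx=3.5,fy=3.5,interpolation=2))
```

```text
0.081 [-0.5  0.3 -0.5] 0.064
0.08 [ 1.  -0.5 -0.4] 0.0637
0.079 [-0.2  0.5  0.6] 0.064
0.078 [-0.7  0.3 -0.2] 0.0638
0.077 [-1.   0.3 -0.3] 0.0644
0.076 [-0.4 -0.4 -0.3] 0.0638
0.075 [-0.8 -1.  -0.1] 0.0642
0.074 [-0.5 -0.8  7.2] 0.0639
24.5917
```

View pics/z4.png

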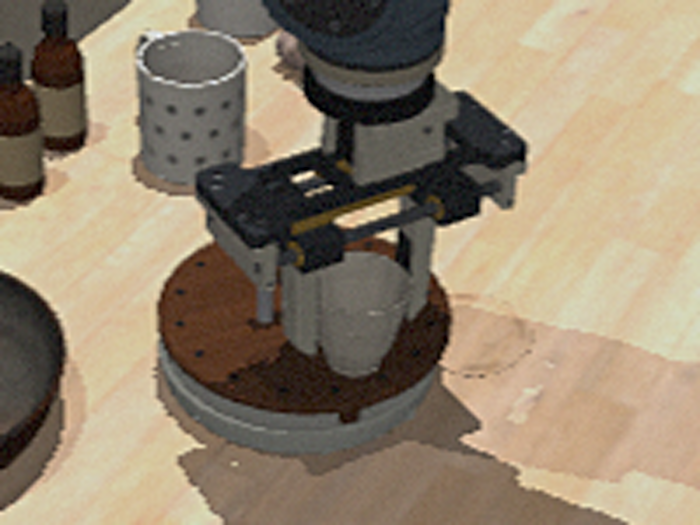

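Contact came at 0.074 m as expected, and the cup stands upright on the board. I'll release it and retreat.

Run:
```python
from h import *
bot.set_gripper(.090); bot.pause(.2)
bot.move_linear([.517,.077,.20],rate=.1)
bot.reach([.30,-.40,.25],down(np.radians(-60))); bot.pause(.3)
for n in("scene","top"): cv2.imwrite(f"pics/{n}5.png",bot.camera(n)[:,:,::-1])
print(bot.current_time_s(),np.round(bot.current_force(),1))
C=ray("top",300.66,248.3,.049);out=[]
cc=np.array([.517,.077])
for name,(x0,y0) in (("scene",(260,200)),("top",(235,190))):
    im=cv2.imread(f"pics/{name}5.png")[y0:y0+120,x0:x0+130];im=cv2.resize(im,None,fx=3,fy=3,interpolation=2)
    for ce,r,z in((C[:2],.096,.049),(cc,.033,.112)):
        for t in np.linspace(0,6.28,120):
            u=(proj(name,(ce[0]+r*np.cos(t),ce[1]+r*np.sin(t),z))-[x0,y0]+.5)*3-.5;cv2.circle(im,tuple(np.int32(u.round())),0,(0,255,0),-1)
    out.append(im)
cv2.imwrite("pics/ov5.png",np.hstack(out))
```

```text
29.15 [-0.6  0.5 -0.5]
```

View pics/ov5.png

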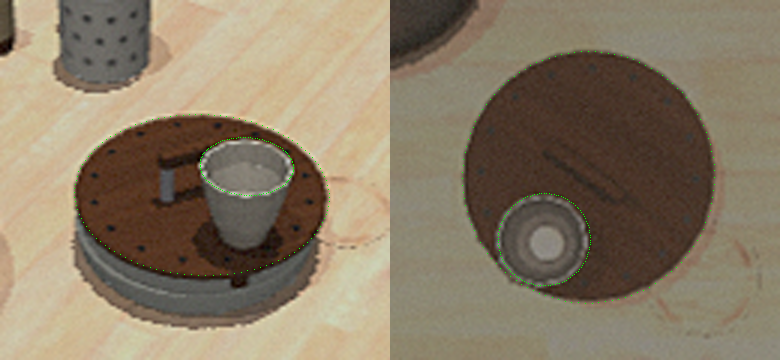

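View pics/scene5.png

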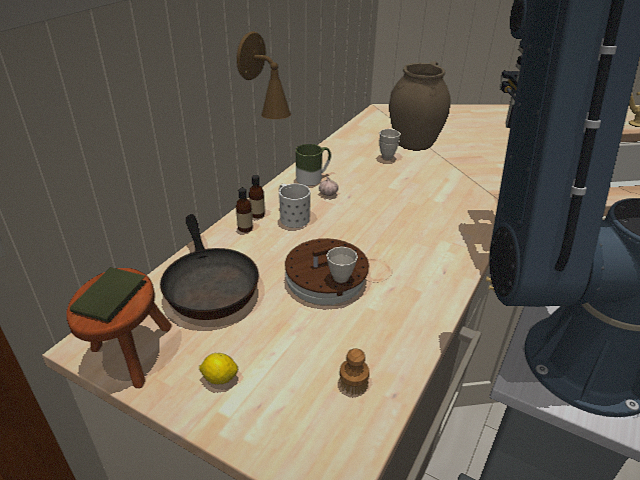

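The cup's rim and the board both match the predicted upright, level outlines in both views. The mug, brush and garlic haven't moved.

Run:
```python
from plant import bot
print(bot.hand_in(),bot.current_time_s())
```

```text
the job is handed in; nothing more can be done
the job is handed in; nothing more can be done
```

The stand is settled in the tray with the cup upright on its board beside the handle. I handed the job in shortly after 29.2 s of the 51 s allowed; no verdict was reported.

- **Stand:** I straddled the bar loosely and turned the stand about 74° clockwise until it dropped and the sump blocked further turning. The turning torque then rose to about 1.2 N m.
- **Cup:** I gripped it, lowered it until it touched the board and let go. It stands about 58 mm from the axis, and the arm is clear of everything.
- **Last checks:** In both camera views, the outlines of a level board 49 mm above the worktop and an upright cup on it match the pictures to about a pixel. The mug, brush and garlic look unmoved.
- **Small disagreement:** The bar's drawn outline was about a pixel off in the scene view, and its angle was a few degrees off there. This did not affect the placing.

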